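Demagnetise honed cylinder liners on the slide-over demagnetiser

TASK

Put the two finished connecting rods that were left on the right-hand end of the demagnetiser's deck into the plywood tray, then throw the switch lever into the full-power notch (two bars). With full power on, slowly slide every liner along its own lane across the brass pole plate and into the painted ring straight opposite, upright and without ever lifting it off the deck; once all are across, throw the switch back to off (dot), and last push the tally counter's lever fully to its stop and let it spring back. No liner may be over the brass unless the switch is at full power, and leave everything else on the bench where it is.

Things in the scene. Friction and masses are not known exactly. Their poses are not given: they have to be found in the camera images.
- deck: plate demagnetiser: green box under a flat grey deck, 360 mm along x, 410 mm along y, top 80 mm above the bench; fixed. Origin under its centre at bench height, axes nearly the world's. A flush brass pole plate crosses its middle along x (y from -45 to 45 mm). Infeed half at +y (left), outfeed at -y (right). Guides 10 mm high along the edges at x = +-175 mm; the y ends are open
- out1 (a point): centre, on the deck's top, of the black painted outfeed ring (inside 80 mm across) of lane 1, nearest the robot; at deck y = -125 mm. The lane's infeed ring is straight across the brass, at deck y = +125 mm
- out2 (a point): centre, on the deck's top, of the black painted outfeed ring (inside 80 mm across) of lane 2, the middle one; at deck y = -125 mm. The lane's infeed ring is straight across the brass, at deck y = +125 mm
- out3 (a point): centre, on the deck's top, of the black painted outfeed ring (inside 80 mm across) of lane 3, farthest from the robot; at deck y = -125 mm. The lane's infeed ring is straight across the brass, at deck y = +125 mm
- liner1: steel cylinder liner standing like a pot on its flange, roughly on the infeed ring of lane 1, nearest the robot; may be absent (None). Open tube 54 mm outside, 46 mm bore, 95 mm tall; flange at the foot 62 mm across, 8 mm high; about 0.5 kg. Origin at the centre of its underside, z up its axis; its yaw is arbitrary
- liner2: steel cylinder liner standing like a pot on its flange, roughly on the infeed ring of lane 2, the middle one; may be absent (None). Open tube 54 mm outside, 46 mm bore, 95 mm tall; flange at the foot 62 mm across, 8 mm high; about 0.5 kg. Origin at the centre of its underside, z up its axis; its yaw is arbitrary
- liner3: steel cylinder liner standing like a pot on its flange, roughly on the infeed ring of lane 3, farthest from the robot; may be absent (None). Open tube 54 mm outside, 46 mm bore, 95 mm tall; flange at the foot 62 mm across, 8 mm high; about 0.5 kg. Origin at the centre of its underside, z up its axis; its yaw is arbitrary
- rod1: forged connecting rod lying flat on the outfeed half. 143 mm long; big end (52 mm ring, 61 mm over bolt bosses) centred 45 mm towards -x of the origin, small end (28 mm) 58 mm towards +x, both 26 mm thick; beam between them 16 mm wide (y), z 4 to 22 mm, x -19 to 44 mm. Origin at the underside below the beam, near the centre of mass; about 0.35 kg
- rod2: forged connecting rod lying flat on the outfeed half. 143 mm long; big end (52 mm ring, 61 mm over bolt bosses) centred 45 mm towards -x of the origin, small end (28 mm) 58 mm towards +x, both 26 mm thick; beam between them 16 mm wide (y), z 4 to 22 mm, x -19 to 44 mm. Origin at the underside below the beam, near the centre of mass; about 0.35 kg
- tray: open plywood tray for the finished rods, outside 190 mm (x) by 180 mm (y), walls 6 mm thick and 40 mm tall, floor 6 mm thick, on the bench to the right of the deck; origin under its centre at bench height; fixed
- switch_pivot (a point): pivot of the switch lever, 50 mm above the bench, over a grey 90 x 80 x 42 mm box left or right of the deck (switch and counter swap places); the lever turns about this point's y axis. A steel disc (radius 62 mm) centred on this axis stands 20 to 24 mm to the lever's +y side, with three black notches; white marks below them and on the box's top: a dot (off), one bar (half), two bars (full power)
- switch_ball (a point): centre of the black ball (30 mm across) on the end of the switch lever, 120 mm from the pivot. The lever (10 mm thick) leans to -x of the pivot's axes (towards the robot) at off, stands upright at half power and leans to +x at full power
- switch (a joint): angle of the switch lever, rad: notches at 0 (off, dot), 0.6 (half, one bar), 1.2 (full, two bars); end stops at -0.05 and 1.25. A sprung plunger draws it into the nearest notch and holds it there; moving it over the hump midway between notches takes about 2 N at the ball. It starts at off
- tally_pivot (a point): pivot of the tally counter's lever, 80 mm above the bench; the lever turns about this point's y axis. The aluminium housing (75 mm along x, 50 mm along y, top 105 mm above the bench, on a bracket with a 100 x 90 mm foot) begins 20 mm to the lever's +y side. It stands on the side of the deck where the switch is not
- tally_tip (a point): middle of the flat steel tab (24 mm wide along y, 6 mm thick, 20 mm tall) on the end of the counter's lever, 85 mm from the pivot; about 160 mm above the bench at rest
- tally (a joint): angle of the counter's lever, rad: 0 at rest, leaning 0.35 rad to -x of the pivot's axes (towards the robot); pushed away to +x it meets its stop at 0.9. A spring drives it back when let go; about 3.5 N at the tab holds it at the stop
- mic_case: red instrument case, 160 x 100 x 40 mm; a bystander, leave it where it is; origin under its middle
- oil_bottle: black squirt bottle, 60 mm across, 170 mm tall; a bystander, leave it where it is; origin under its middle
- piston: loose aluminium piston standing on the bench, 52 mm across, 52 mm tall; a bystander, leave it where it is; origin under its middle
- bore_gauge: dial bore gauge lying down, 220 mm long; a bystander, leave it where it is; origin under its middle
- spanner: steel spanner lying down, 180 mm long; a bystander, leave it where it is; origin under its middle
Mind the look-alikes: they are no part of the job. What is shaped like the liner3 but blue or purple is not meant.

How it is judged:
On the way, in this order (a step that is already met when the one before it is completed fails the run):
1. every connecting rod lies in the tray (x of rod1 in the frame of tray between -0.085 and 0.085 m and y of rod1 in the frame of tray between -0.08 and 0.08 m and z of rod1 in the frame of tray between -0.002 and 0.045 m and angle between each of rod1, rod2's own z axis and vertical below 0.3 rad and linear speed of each of rod1, rod2 below 0.02 m/s and x of rod2 in the frame of tray between -0.085 and 0.085 m and y of rod2 in the frame of tray between -0.08 and 0.08 m and z of rod2 in the frame of tray between -0.002 and 0.045 m), for 0.2 s.
2. the switch is in the full-power notch (1.2 rad, within 0.12) (value of joint switch between 1.08 and 1.32 rad), for 0.3 s.
3. every liner stands in the outfeed ring of its lane (centres within 12 mm), with the switch still at full power (horizontal distance between liner1 and out1 below 0.012 m and angle between each of liner1, liner2, liner3's own z axis and vertical below 0.08 rad and height (world z) of liner1 between 0.072 and 0.088 m and linear speed of each of liner1, liner2, liner3 below 0.02 m/s and horizontal distance between liner2 and out2 below 0.012 m and height (world z) of liner2 between 0.072 and 0.088 m and horizontal distance between liner3 and out3 below 0.012 m and height (world z) of liner3 between 0.072 and 0.088 m and value of joint switch above 1.05 rad), for 0.3 s.
4. the switch is back in the off notch (0 rad, within 0.12) (value of joint switch between -0.12 and 0.12 rad), for 0.3 s.
5. the counter's lever is at its stop (over 0.82 rad) (value of joint tally above 0.82 rad), for 0.05 s.
6. the counter's lever has sprung back (under 0.08 rad) (value of joint tally below 0.08 rad), for 0.2 s.
At the end, for the whole second after the job is handed in: Every liner stands upright (0.08 rad) and at rest on the deck, centre within 12 mm of its lane's outfeed ring centre; every rod lies flat (0.3 rad) and at rest in the tray; switch in the off notch (within 0.12 rad); counter lever back at rest (under 0.08 rad) (all of step 1 and all of step 4 and horizontal distance between liner1 and out1 below 0.012 m and angle between each of liner1, liner2, liner3's own z axis and vertical below 0.08 rad and height (world z) of liner1 between 0.072 and 0.088 m and linear speed of each of liner1, liner2, liner3 below 0.02 m/s and horizontal distance between liner2 and out2 below 0.012 m and height (world z) of liner2 between 0.072 and 0.088 m and horizontal distance between liner3 and out3 below 0.012 m and height (world z) of liner3 between 0.072 and 0.088 m and value of joint tally below 0.08 rad); the robot touches nothing.
It fails at once if a liner is lifted off the deck (its underside more than 15 mm above the deck's top) or knocked over (height (world z) of any of liner1, liner2, liner3 above 0.095 m or angle between any of liner1, liner2, liner3's own z axis and vertical above 0.7 rad).
It fails at once if a liner is over the brass pole plate (its centre within 45 mm of the plate's middle line) while the switch is not at full power (value of joint switch below 1 rad and (y of liner1 in the frame of deck between -0.045 and 0.045 m or y of liner2 in the frame of deck between -0.045 and 0.045 m or y of liner3 in the frame of deck between -0.045 and 0.045 m)).
It fails at once if a liner goes faster than 0.3 m/s over the brass pole plate ((y of liner1 in the frame of deck between -0.045 and 0.045 m and linear speed of liner1 above 0.3 m/s) or (y of liner2 in the frame of deck between -0.045 and 0.045 m and linear speed of liner2 above 0.3 m/s) or (y of liner3 in the frame of deck between -0.045 and 0.045 m and linear speed of liner3 above 0.3 m/s)).
It fails at once if a bystander on the bench is pushed more than 30 mm from its place (distance of any of mic_case, oil_bottle, piston, bore_gauge, spanner from where it was at the start of the episode above 0.03 m).
Of liner1, liner2, liner3 only 2 to 3 are there at a start; the rules pass over those that are not, and their reading is None.
At some moment in a run one of liner1, liner2, liner3 may be knocked a few centimetres aside while the robot is not near it.
Once in a run the grip may slacken for a moment while it holds something.
It also fails if it takes over 210 s, if anything falls off the work surface, if the arm or the gripper's body presses on something with over 40 N, if the wrist force passes 120 N, or if a joint passes its speed limit or range.

ROBOT

A 6-joint arm with a two-finger parallel gripper is mounted at the origin on the work surface. World frame = base frame: x ahead of the robot, y to its left, z up, the work surface at z = 0. Lengths are in m, angles in rad, forces in N, time in s.
With the tool pointing down it reaches from about 0.425 to 0.95 m from the base axis. Payload 3.5 kg.
Tool frame: the origin (TCP) lies on the centre line of the jaws, within the pads' length; the fingertips stand 19 mm ahead of it and the grasp point (between the pads) is the TCP; z points along the fingers, y is the line along which they close (so a half turn about z gives the same grasp; the last joint's range is limited). The gripper opens to 85 mm and grips with 20 to 120 N. Pads are 22 mm wide; open, the fingers measure 114 mm over their backs; the gripper's body (76 mm by 85 mm) begins 54 mm behind the grasp point. The pads swing forward as they close: fully open they stand 13 mm farther back than shut.
Start: joints at [-1.286, 0.286, 1.577, -0, 1.279, -0.15], TCP at [0.284, -0.612, 0.25] pointing down, gripper open.
Joint ranges: [-2.77, 2.77], [-0.9, 2.22], [0.21, 2.48], [-1.53, 4.67], [0.24, 2.81], [-2.84, 2.84]. Speed limits (rad/s): [2.79, 2.79, 3.14, 3.14, 3.14, 3.14].

INTERFACE

Orientations are given as a unit quaternion [x, y, z, w].
In Python, from plant import ctrl, imaging gives the robot as it stands. The module is installed in compiled form; this text tells all that it offers.
- The arm moves only by the shell command python3 -m handwheel 'ROWS' [OPENING] [FORCE]. ROWS is JSON, one flat list of numbers, 6 for each row, row after row: the shift along the world's x, y, z in units of 150 mm (1.0 is 150 mm), then the turn, a rotation vector about the world's x, y, z in units of 90 degrees (1.0 is 90 degrees). In form: [tx, ty, tz, rx, ry, rz, tx, ty, tz, rx, ry, rz, ...]. A call has 1 to 5 rows; each row shifts and turns the commanded pose from where the row before left it; what a row does not reach is not made up. A row lasts 1/12 s, in which the tool goes at most 41.7 mm and 7.16 degrees, less where a joint would pass 70% of its speed; a pose out of reach is approached as far as the arm can. A call with a number of a shift or a turn outside -1 to 1 is refused whole. A call with a gripper value outside its range is refused whole. OPENING is the opening, from 0 (shut) to 1 (fully open), set as the call begins (- or left out, the last holds). The fingers move at their own pace and stop on an object; FORCE is the grip in N (left out, the last holds). Time passes only in rows, so rows that do not move let the fingers close. It gives the time, the measured TCP pose, the force, the opening and the grip force at its end, in the units of the state.
- ctrl.get_state(): the state, without advancing time (a new reading comes with each control period).
- imaging.read_camera(name): name is "side" or "top" or "wrist"; returns (picture, depth): 384x512x3 uint8, blue, green, red; 384x512 float32, m along the optical axis (not along the pixel's ray), 0 where there is no reading.
- imaging.get_calibration(name): a dict with "fovy" (degrees; the focal length in pixels is half the picture's height over the tangent of half this angle, whatever the lens; pixels are square), "cx", "cy" (the principal point, pixels), "R" (3x3) and "t" (3): a world point X has camera coordinates R X + t. Camera axes: x right, y down, z forward; pixel columns grow to the right and rows downward; lengths in m; the calibration is good to about 2 mm. A picture is of the moment at which its call begins: read the wrist's pose just before it. get_calibration takes no time and is no camera call; for the wrist camera it gives the pose at the moment of the call.
- ctrl.sign_off(): hands the job in; it is judged then, once.
The state is a dict: "time": time; "qpos": joint angles; "dq": joint speeds; "joint_efforts": joint torques, N m; "eef_pos": TCP position; "tcp_rot": TCP orientation; "contact_force": force on the tool from outside, world axes, zero at the start; "wrist_torque": the same for the moment, N m; "opening": opening from 0.0 (shut) to 1.0 (fully open); "finger_force": force on a finger pad.
Only numpy, scipy, OpenCV 4.12 (cv2) and the standard library are available. Lean on these libraries where they do the work, as an engineer would, in place of code of your own. Each camera call takes 0.05 s, during which the arm holds its last target. There are 200 camera calls.

## Working session

There is one attempt and no reset: what is moved stays moved. The work goes in short steps, Python scripts to look and compute and a shell command to move; the robot and the scene stay as the last step left them, time stands still between calls to the robot, and variables do not carry over. Pictures are saved under pics/ and viewed, at most 14 in all, crops included, and the job is handed in when it is done.

```bash
mkdir -p pics; cat > h.py <<'E'
import numpy as np, cv2
from plant import ctrl, imaging
def cam(n):
    K=imaging.get_calibration(n); im,d=imaging.read_camera(n); return K,im,d
def f(K,h=384): return h/2/np.tan(np.radians(K['fovy'])/2)
def ray(K,u,v,z):
    R=np.array(K['R']);t=np.array(K['t']);c=-R.T@t
    d=R.T@np.array([(u-K['cx'])/f(K),(v-K['cy'])/f(K),1]); return c+d*(z-c[2])/d[2]
def proj(K,X):
    p=np.array(K['R'])@np.array(X)+np.array(K['t']); return f(K)*p[0]/p[2]+K['cx'],f(K)*p[1]/p[2]+K['cy']
def pts(K,d):
    v,u=np.mgrid[:384,:512]; P=np.stack([(u-K['cx'])/f(K)*d,(v-K['cy'])/f(K)*d,d],-1)
    return (P-np.array(K['t']))@np.array(K['R'])
E
python3 - <<'E'
from h import *
print(ctrl.get_state())
for n in("top","side"):
    K,im,d=cam(n); print(n,K); np.savez(n,d=d,im=im); cv2.imwrite(f'pics/{n}0.png',cv2.resize(im,(800,600),interpolation=cv2.INTER_CUBIC))
E
```

```text
{'time': 0.0, 'qpos': array([-1.28601735e+00,  2.87191300e-01,  1.57818337e+00,  2.15080665e-05,
        1.27860650e+00, -1.50019039e-01]), 'dq': array([-2.46501553e-04,  5.60153090e-04, -7.58782198e-04,  2.69827885e-04,
       -6.21826640e-04,  2.14732824e-05]), 'joint_efforts': array([ 1.78768369e-04, -4.05977941e+01, -2.92626446e+01, -1.62796832e-04,
        5.73025012e-03,  2.27073315e-06]), 'eef_pos': array([ 0.28417289, -0.6115878 ,  0.24892659]), 'tcp_rot': array([ 9.76461736e-01,  2.15687394e-01, -7.01371839e-05, -1.19224345e-03]), 'contact_force': array([0.05533641, 0.25146427, 0.05621928]), 'wrist_torque': array([-0.02586788,  0.04128427,  0.0410654 ]), 'finger_force': 0.0, 'opening': 1.0008672475920335}
top {'fovy': 49.4787975785011, 'cx': 261.0843130013343, 'cy': 189.85874546198534, 'R': array([[ 0.0027736 , -0.99983148, -0.01814741],
       [-0.9973656 , -0.00145041, -0.07252421],
       [ 0.07248566,  0.01830076, -0.99720154]]), 't': array([0.05273571, 0.55954232, 1.15988991])}
side {'fovy': 47.27387320040512, 'cx': 259.2026330358331, 'cy': 189.06963912238206, 'R': array([[-0.98750142, -0.1575659 ,  0.00373305],
       [-0.08933134,  0.54003226, -0.83689012],
       [ 0.12984937, -0.82676366, -0.5473582 ]]), 't': array([0.56086115, 0.1425281 , 1.18999011])}
```

View pics/top0.png

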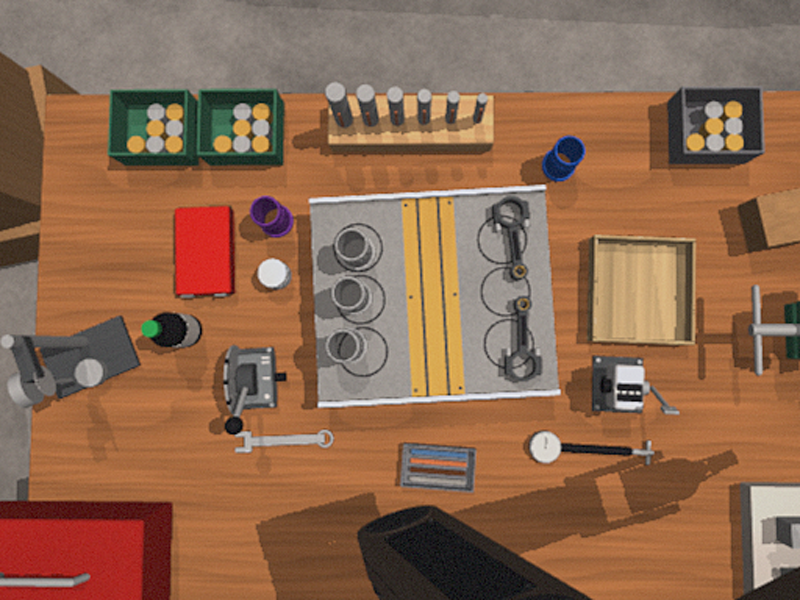

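View pics/side0.png

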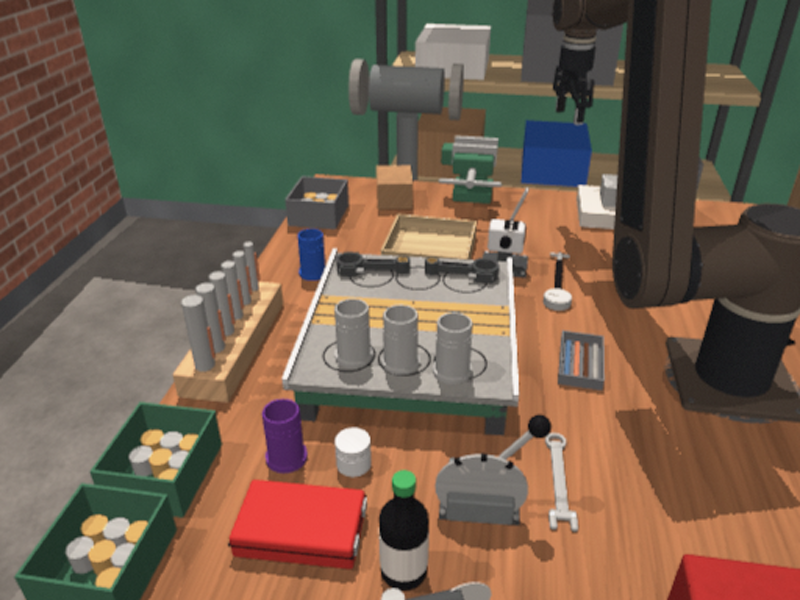

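Top view (800x600): three grey liners at (352,247), (350,297) and (345,347). Rods at (515,235) and (520,340), tray at (643,290), switch at (250,378) with its ball at (233,425), and tally at (620,385). The purple (270,215) and blue (563,160) tubes stand on the bench off the deck. They're the look-alikes, so the grey ones on the deck are meant.

```bash
python3 - <<'E'
from h import *
K=imaging.get_calibration('top'); D=np.load('top.npz'); im,d=D['im'],D['d']; P=pts(K,d)
hsv=cv2.cvtColor(im,cv2.COLOR_BGR2HSV)
# brass
m=((hsv[...,0]>15)&(hsv[...,0]<28)&(hsv[...,1]>130)&(hsv[...,2]>120)&(abs(P[...,2]-.08)<.012)).astype(np.uint8)
m=cv2.morphologyEx(m,cv2.MORPH_CLOSE,np.ones((5,5)))
c=max(cv2.findContours(m,0,2)[0],key=cv2.contourArea)
w=np.array([ray(K,u,v,.08)[:2] for u,v in c[:,0]],np.float32); r=cv2.minAreaRect(w); print('brass',r)
# guides: z ~0.09
m=((im.min(2)>170)&(P[...,2]>.07)&(P[...,2]<.11)&(P[...,0]>.3)).astype(np.uint8)
for c in cv2.findContours(m,0,2)[0]:
    if len(c)>60:
        w=np.array([ray(K,u,v,.09)[:2] for u,v in c[:,0]],np.float32); print('guide',cv2.minAreaRect(w), cv2.boundingRect(c))
def roi(x0,x1,y0,y1,z0,z1):return ((P[...,0]>x0)&(P[...,0]<x1)&(P[...,1]>y0)&(P[...,1]<y1)&(P[...,2]>z0)&(P[...,2]<z1)).astype(np.uint8)
np.set_printoptions(precision=4,suppress=True)
m=roi(.3,.75,.0,.3,.16,.2)
for c in cv2.findContours(m,0,2)[0]:
    if cv2.contourArea(c)>60:
        (u,v),rr=cv2.minEnclosingCircle(c); print('liner',(u,v),rr,ray(K,u,v,.175), np.mean(P[...,2][cv2.drawContours(m*0,[c],-1,1,2)*m>0]))
m=roi(.3,.85,-.3,-.0,.09,.125)
for c in cv2.findContours(m,0,2)[0]:
    if cv2.contourArea(c)>60: print('rod?',cv2.boundingRect(c),cv2.contourArea(c))
m=roi(.3,.85,-.55,-.2,.03,.055)
for c in cv2.findContours(m,0,2)[0]:
    if cv2.contourArea(c)>60:
        w=np.array([ray(K,u,v,.04)[:2] for u,v in c[:,0]],np.float32); print('tray',cv2.minAreaRect(w),cv2.boundingRect(c))
K2=imaging.get_calibration('side');S=np.load('side.npz')
for (n,u,v) in[('ball',233/1.5625,425/1.5625)]:
    print(n,P[int(v),int(u)],ray(K,u,v,.149))
PS=pts(K2,S['d']); print('ball side',PS[273,345])
# deck plane
m=roi(.35,.7,.1,.25,.06,.09); print('deckz',np.median(P[...,2][m>0]))
big=cv2.resize(im[110:260,190:450],None,fx=3,fy=3,interpolation=cv2.INTER_CUBIC); 
big2=cv2.resize(im[215:285,365:445],None,fx=5,fy=5,interpolation=cv2.INTER_CUBIC); big3=cv2.resize(im[215:285,135:195],None,fx=5,fy=5,interpolation=cv2.INTER_CUBIC)
cv2.imwrite('pics/c1.png',big);cv2.imwrite('pics/c2.png',np.hstack([big3,big2]))
E
```

```text
brass ((0.5584971308708191, 0.011531904339790344), (0.34136509895324707, 0.08814290910959244), 3.22757887840271)
liner (219.5, 220.61111450195312) 11.033437728881836 [0.4724 0.1529 0.175 ] 0.17220489460820124
liner (222.98898315429688, 186.74229431152344) 11.014132499694824 [0.5558 0.1451 0.175 ] 0.17221489900281287
liner (225.15383911132812, 156.11538696289062) 11.008777618408203 [0.632  0.1405 0.175 ] 0.17216265200676323
rod? (387, 233, 11, 29) 120.0
rod? (323, 189, 24, 55) 578.0
rod? (315, 125, 25, 54) 587.5
rod? (355, 86, 20, 21) 280.5
tray ((0.5734993815422058, -0.36400893330574036), (0.18227079510688782, 0.189628466963768), 87.9042739868164) (379, 150, 67, 71)
tray ((0.8374950885772705, -0.5147355198860168), (0.06442481279373169, 0.02294819802045822), 89.84126281738281) (452, 87, 24, 9)
tray ((0.8374675512313843, -0.46314939856529236), (0.027915610000491142, 0.02332286164164543), 88.3885269165039) (440, 87, 11, 9)
tray ((0.8304343819618225, -0.4902486205101013), (0.12823142111301422, 0.04303339123725891), 89.85690307617188) (432, 86, 47, 16)
ball [0.3453 0.3278 0.1616] [0.3437 0.3311 0.149 ]
ball side [0.3426 0.3432 0.1576]
deckz 0.07931354143161998
```

View pics/c1.png

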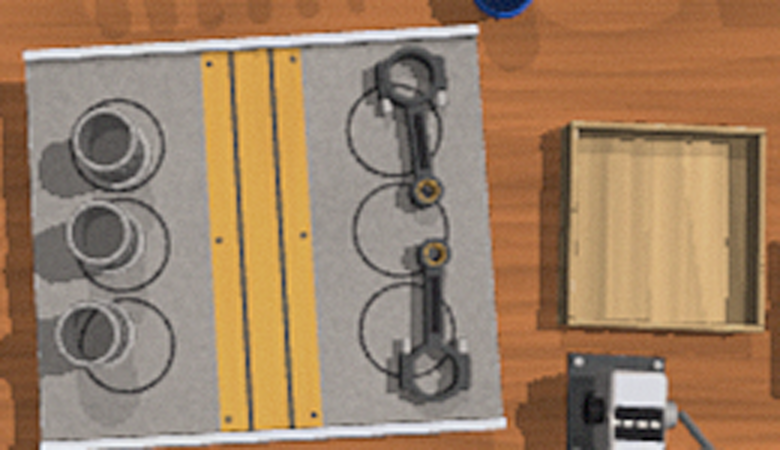

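View pics/c2.png

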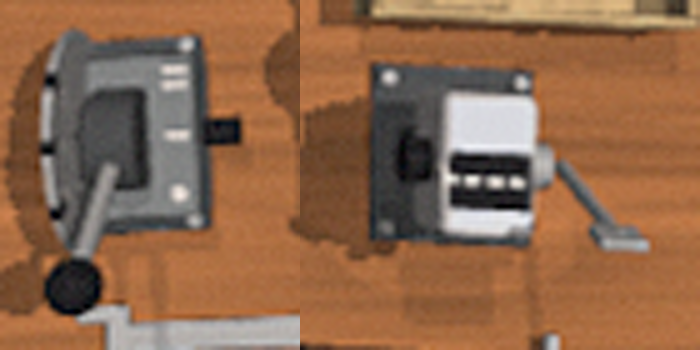

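Crop 1 shows the rods' big ends at (411,75) and (432,372) and small ends at (428,190) and (433,253). The outfeed rings are near (395,131), (400,229) and (407,328). Crop 2 shows the switch ball at (72,287) and its box corner screws, with the tally tab at (625,240).

```bash
python3 - <<'E'
from h import *
np.set_printoptions(precision=4,suppress=True)
K=imaging.get_calibration('top'); im=np.load('top.npz')['im']
o=np.array([.5585,.0115]); a=np.radians(3.23); A=np.array([[np.cos(a),np.sin(a)],[-np.sin(a),np.cos(a)]])
c1=lambda u,v:(190+u/3-.33,110+v/3-.33)
# guide check
for p in[(27,56),(478,32),(43,446),(506,424)]: q=ray(K,*c1(*p),.09)[:2]; print('corner',q,A@(q-o))
for p in[(118,145),(124,245),(126,345),(395,131),(400,229),(407,328)]: q=ray(K,*c1(*p),.08)[:2]; print('ring',q,A@(q-o))
for p in [(.632,.1405),(.5558,.1451),(.4724,.1529)]: print('liner deck',A@(np.array(p)-o))
for n,b,s in[('A',(411,75),(428,190)),('B',(432,372),(433,253))]:
    B=ray(K,*c1(*b),.106)[:2];S=ray(K,*c1(*s),.106)[:2]; L=np.linalg.norm(S-B); print(n,B,S,'len',L,'ang',np.degrees(np.arctan2(*(S-B)[::-1])),'grip',B+(S-B)*51/103)
sw=lambda u,v:(135+u/5-.4,215+v/5-.4); ta=lambda u,v:(365+(u-300)/5-.4,215+v/5-.4)
print('ball',ray(K,*sw(72,287),.149)); 
for p in[(187,44),(195,222)]: print('screw',ray(K,*sw(*p),.003))
print('dot',ray(K,*sw(179,193),.042),'bars',ray(K,*sw(174,78),.042))
print('tab',ray(K,*ta(625,240),.165), 'lever base',ray(K,*ta(563,165),.08))
for p in[(390,75),(520,82),(387,228)]: print('foot',ray(K,*ta(*p),.003))
for p in[(570,124),(765,130),(566,326),(764,329)]: print('tray',ray(K,*c1(*p),.04))
E
```

```text
corner [0.7209 0.2219] [0.174  0.2009]
corner [ 0.7422 -0.1833] [ 0.1724 -0.2049]
corner [0.3728 0.203 ] [-0.1746  0.2016]
corner [ 0.3937 -0.2034] [-0.1767 -0.2053]
ring [0.6416 0.14  ] [0.0902 0.1236]
ring [0.551  0.1339] [-0.0006  0.1226]
ring [0.4615 0.1314] [-0.0901  0.1251]
ring [ 0.6543 -0.1097] [ 0.0888 -0.1264]
ring [ 0.5657 -0.1135] [ 0.0002 -0.1252]
ring [ 0.4774 -0.119 ] [-0.0884 -0.1257]
liner deck [0.0807 0.1247]
liner deck [0.0048 0.1335]
liner deck [-0.078  0.146]
A [ 0.6999 -0.1208] [ 0.5979 -0.1348] len 0.10295588476995622 ang -172.19957021463927 grip [ 0.6494 -0.1278]
B [ 0.4393 -0.1367] [ 0.5426 -0.1386] len 0.10336566091334533 ang -1.0451299884397418 grip [ 0.4905 -0.1377]
ball [0.3437 0.3314 0.149 ]
screw [0.4638 0.3098 0.003 ]
screw [0.3626 0.3033 0.003 ]
dot [0.3821 0.3036 0.042 ] bars [0.4453 0.3076 0.042 ]
tab [ 0.3718 -0.3601  0.165 ] lever base [ 0.4025 -0.3608  0.08  ]
foot [ 0.448  -0.2914  0.003 ]
foot [ 0.4443 -0.3648  0.003 ]
foot [ 0.3619 -0.2882  0.003 ]
tray [ 0.6673 -0.2773  0.04  ]
tray [ 0.6616 -0.4571  0.04  ]
tray [ 0.4797 -0.2703  0.04  ]
tray [ 0.4775 -0.4509  0.04  ]
```

```bash
python3 -m handwheel '[0.135,0.179,0,0,0,-0.0633, 0.135,0.179,0,0,0,-0.0633, 0.135,0.179,0,0,0,-0.0633, 0.135,0.179,0,0,0,0, 0.135,0.179,0,0,0,0]' 0.5 40; python3 -m handwheel '[0.135,0.179,0,0,0,0, 0.135,0.179,0,0,0,0, 0.135,0.179,0,0,0,0, 0.135,0.179,0,0,0,0, 0.135,0.179,0,0,0,0]'; python3 -m handwheel '[0.135,0.179,0,0,0,0, 0.135,0.179,0,0,0,0, 0.135,0.179,0,0,0,0, 0.135,0.179,0,0,0,0, 0.135,0.179,0,0,0,0]';python3 -m handwheel '[0.135,0.179,0,0,0,0, 0.135,0.179,0,0,0,0, 0.135,0.179,0,0,0,0, 0,0,0,0,0,0, 0,0,0,0,0,0]'
```

```text
time: 0.52
eef_pos: [0.3861, -0.4764, 0.2496]
tcp_rot: [0.998, 0.068, -0.0, -0.001]
contact_force: [-0.0, -0.5, 0.7]
opening: 0.497
finger_force: 0.0
time: 0.93
eef_pos: [0.4874, -0.342, 0.2498]
tcp_rot: [0.998, 0.068, -0.0, -0.0]
contact_force: [-0.1, -0.6, -0.5]
opening: 0.5
finger_force: 0.0
time: 1.35
eef_pos: [0.5886, -0.2077, 0.2498]
tcp_rot: [0.998, 0.068, -0.0, -0.0]
contact_force: [0.5, -0.7, 0.1]
opening: 0.502
finger_force: 0.0
time: 1.77
eef_pos: [0.6492, -0.1272, 0.2494]
tcp_rot: [0.998, 0.07, -0.001, -0.0]
contact_force: [-0.1, -0.5, 0.4]
opening: 0.5
finger_force: 0.0
```

```bash
python3 -m handwheel '[0,-0.004,-0.22,0,0,0, 0,0,-0.22,0,0,0, 0,0,-0.22,0,0,0, 0,0,-0.2,0,0,0, 0,0,-0.11,0,0,0]'; python3 -m handwheel '[0,0,0,0,0,0, 0,0,0,0,0,0, 0,0,0,0,0,0, 0,0,0,0,0,0, 0,0,0,0,0,0]' 0 50;  python3 -m handwheel '[0,0,0,0,0,0, 0,0,0,0,0,0, 0,0,0,0,0,0, 0,0,0.1,0,0,0, 0,0,0.2,0,0,0]'
```

```text
time: 2.18
eef_pos: [0.6455, -0.1301, 0.0998]
tcp_rot: [0.998, 0.067, -0.003, -0.001]
contact_force: [-1.1, 0.5, 0.3]
opening: 0.503
finger_force: 0.0
time: 2.6
eef_pos: [0.6487, -0.1297, 0.1054]
tcp_rot: [0.998, 0.068, 0.0, 0.0]
contact_force: [-0.6, 0.7, -4.2]
opening: 0.174
finger_force: 51.4
time: 3.02
eef_pos: [0.6457, -0.1283, 0.1454]
tcp_rot: [0.998, 0.068, -0.005, -0.002]
contact_force: [-1.1, -0.3, -4.2]
opening: 0.169
finger_force: 51.3
```

```bash
python3 -m handwheel '[-0.07,-0.227,0,0,0,-0.055, -0.07,-0.227,0,0,0,-0.054, -0.07,-0.227,0,0,0,0, -0.07,-0.227,0,0,0,0, -0.07,-0.227,0,0,0,0]'; python3 -m handwheel '[-0.07,-0.227,0,0,0,0, -0.07,-0.227,0,0,0,0, -0.07,-0.227,0,0,0,0, 0,0,0,0,0,0, 0,0,0,0,0,0]'
```

```text
time: 3.43
eef_pos: [0.5961, -0.3011, 0.1513]
tcp_rot: [1.0, -0.017, 0.001, 0.0]
contact_force: [0.9, 0.1, -4.2]
opening: 0.172
finger_force: 51.4
time: 3.85
eef_pos: [0.5641, -0.4042, 0.151]
tcp_rot: [1.0, -0.019, 0.001, 0.0]
contact_force: [0.5, -0.3, -4.3]
opening: 0.176
finger_force: 51.4
```

```bash
python3 -m handwheel '[0,0.005,-0.2,0,0,0, 0,0.005,-0.2,0,0,0, 0,0,-0.2,0,0,0, 0,0,-0.13,0,0,0, 0,0,-0.045,0,0,0]'; python3 -m handwheel '[0,0,0,0,0,0, 0,0,0,0,0,0]'; python3 -m handwheel '[0,0,0,0,0,0, 0,0,0,0,0,0, 0,0,0,0,0,0, 0,0,0.05,0,0,0, 0,0,0.2,0,0,0]' 0.45;  python3 -m handwheel '[0,0,0.2,0,0,0, 0,0,0.2,0,0,0, 0,0,0.2,0,0,0, 0,0,0,0,0,0, 0,0,0,0,0,0]'
```

```text
time: 4.27
eef_pos: [0.5638, -0.3972, 0.031]
tcp_rot: [1.0, -0.017, -0.003, -0.003]
contact_force: [-9.5, 7.7, 15.5]
opening: 0.172
finger_force: 54.0
time: 4.43
eef_pos: [0.5659, -0.3997, 0.0345]
tcp_rot: [1.0, -0.017, 0.001, 0.0]
contact_force: [-0.0, 0.5, -3.3]
opening: 0.171
finger_force: 51.4
time: 4.85
eef_pos: [0.5622, -0.398, 0.0667]
tcp_rot: [1.0, -0.017, -0.004, -0.003]
contact_force: [-1.1, 0.4, -1.1]
opening: 0.451
finger_force: 0.0
time: 5.27
eef_pos: [0.5663, -0.4018, 0.166]
tcp_rot: [1.0, -0.017, 0.003, 0.003]
contact_force: [0.1, -0.2, -0.1]
opening: 0.449
finger_force: 0.0
```

```bash
python3 -m handwheel '[-0.063,0.22,0,0,0,0.011, -0.063,0.22,0,0,0,0, -0.063,0.22,0,0,0,0, -0.063,0.22,0,0,0,0, -0.063,0.22,0,0,0,0]'; python3 -m handwheel '[-0.063,0.22,0,0,0,0, -0.063,0.22,0,0,0,0, -0.063,0.22,0,0,0,0, 0,0,0,0,0,0, 0,0,0,0,0,0]' 0.5; python3 -m handwheel '[0,0,-0.15,0,0,0, 0,0,-0.15,0,0,0, 0,0,-0.1,0,0,0, 0,0,0,0,0,0, 0,0,0,0,0,0]'
```

```text
time: 5.68
eef_pos: [0.516, -0.2334, 0.1595]
tcp_rot: [1.0, -0.009, -0.001, -0.001]
contact_force: [-1.0, -1.0, -0.1]
opening: 0.451
finger_force: 0.0
time: 6.1
eef_pos: [0.4881, -0.1347, 0.1599]
tcp_rot: [1.0, -0.007, -0.001, -0.0]
contact_force: [0.6, -0.4, 0.9]
opening: 0.501
finger_force: 0.0
time: 6.52
eef_pos: [0.4891, -0.1373, 0.1002]
tcp_rot: [1.0, -0.009, -0.001, -0.0]
contact_force: [-0.4, 0.0, 0.4]
opening: 0.5
finger_force: 0.0
```

```bash
python3 -m handwheel '[0,0,0,0,0,0, 0,0,0,0,0,0, 0,0,0,0,0,0, 0,0,0,0,0,0, 0,0,0,0,0,0]' 0 50;  python3 -m handwheel '[0,0,0,0,0,0, 0,0,0.1,0,0,0, 0,0,0.2,0,0,0, 0,0,0,0,0,0, 0,0,0,0,0,0]'
```

```text
time: 6.93
eef_pos: [0.4898, -0.137, 0.1019]
tcp_rot: [1.0, -0.009, 0.001, 0.001]
contact_force: [0.0, -1.5, 1.7]
opening: 0.176
finger_force: 50.5
time: 7.35
eef_pos: [0.4898, -0.1363, 0.1468]
tcp_rot: [1.0, -0.009, 0.001, 0.0]
contact_force: [-0.1, -0.4, -2.9]
opening: 0.176
finger_force: 50.0
```

```bash
python3 -m handwheel '[0.098,-0.213,0,0,0,0, 0.098,-0.213,0,0,0,0, 0.098,-0.213,0,0,0,0, 0.098,-0.213,0,0,0,0, 0.098,-0.213,0,0,0,0]'; python3 -m handwheel '[0.098,-0.213,0,0,0,0, 0,0,0,0,0,0, 0,0,0,0,0,0]'; python3 -m handwheel '[0,0,-0.2,0,0,0, 0,0,-0.2,0,0,0, 0,0,-0.2,0,0,0, 0,0,-0.13,0,0,0, 0,0,-0.045,0,0,0]'; python3 -m handwheel '[0,0,0,0,0,0, 0,0,0,0,0,0]'
```

```text
time: 7.77
eef_pos: [0.5619, -0.2963, 0.1427]
tcp_rot: [1.0, -0.009, -0.002, -0.002]
contact_force: [0.2, 1.2, -2.5]
opening: 0.176
finger_force: 49.9
time: 8.02
eef_pos: [0.5764, -0.3287, 0.1425]
tcp_rot: [1.0, -0.01, -0.002, -0.002]
contact_force: [0.3, 0.6, -3.2]
opening: 0.172
finger_force: 50.1
time: 8.43
eef_pos: [0.5742, -0.3244, 0.0272]
tcp_rot: [1.0, -0.008, -0.005, -0.004]
contact_force: [-14.5, 9.0, 31.4]
opening: 0.178
finger_force: 55.8
time: 8.6
eef_pos: [0.5767, -0.3263, 0.0287]
tcp_rot: [1.0, -0.008, -0.001, -0.001]
contact_force: [-0.5, 0.1, -3.1]
opening: 0.172
finger_force: 51.2
```

```bash
python3 -m handwheel '[0,0,0,0,0,0, 0,0,0,0,0,0, 0,0,0,0,0,0, 0,0,0.05,0,0,0, 0,0,0.2,0,0,0]' 0.45;  python3 -m handwheel '[0,0,0.2,0,0,0, 0,0,0.25,0,0,0, 0,0,0.25,0,0,0, 0,0,0.2,0,0,0, 0,0,0,0,0,0]' 0; cat > look.py <<'E'
from h import *
import sys
np.set_printoptions(precision=4,suppress=True)
K,im,d=cam('top'); P=pts(K,d); np.savez('top',d=d,im=im)
o=np.array([.5585,.0115]); a=np.radians(3.23); A=np.array([[np.cos(a),np.sin(a)],[-np.sin(a),np.cos(a)]])
m=((P[...,0]>.38)&(P[...,0]<.73)&(P[...,1]>-.2)&(P[...,1]<.22)&(P[...,2]>.16)&(P[...,2]<.19)).astype(np.uint8)
for c in cv2.findContours(m,0,2)[0]:
    if cv2.contourArea(c)>60:
        (u,v),rr=cv2.minEnclosingCircle(c); q=ray(K,u,v,.175); print('liner',q[:2],'r',rr,'deck',A@(q[:2]-o))
b=((im.max(2)<45)&(P[...,2]>.12)&(P[...,2]<.2)&(P[...,1]>.25)).astype(np.uint8); 
for c in cv2.findContours(b,0,2)[0]:
    if cv2.contourArea(c)>30: (u,v),rr=cv2.minEnclosingCircle(c); print('ball',u,v,rr,ray(K,u,v,.149),P[int(v),int(u)])
if len(sys.argv)>1: cv2.imwrite('pics/%s.png'%sys.argv[1],cv2.resize(im[80:300,120:460],None,fx=2.3,fy=2.3,interpolation=cv2.INTER_CUBIC))
E
python3 look.py t1
```

```text
time: 9.02
eef_pos: [0.5745, -0.3258, 0.0628]
tcp_rot: [1.0, -0.009, -0.004, -0.003]
contact_force: [-0.0, 0.6, -0.8]
opening: 0.444
finger_force: 0.0
time: 9.43
eef_pos: [0.581, -0.3307, 0.2134]
tcp_rot: [1.0, -0.009, 0.007, 0.005]
contact_force: [0.3, -0.7, 1.5]
opening: 0.001
finger_force: 0.0
liner [0.4724 0.1531] r 10.978010177612305 deck [-0.078   0.1462]
liner [0.5557 0.1451] r 11.014796257019043 deck [0.0048 0.1336]
liner [0.6319 0.1404] r 11.062907218933105 deck [0.0805 0.1246]
ball 149.10000610351562 271.8999938964844 5.515524387359619 [0.3439 0.3312 0.149 ] [0.3477 0.3279 0.1616]
ball 103.4473648071289 210.2105255126953 7.61464786529541 [0.4978 0.4509 0.149 ] [0.4982 0.4498 0.1544]
```

View pics/t1.png

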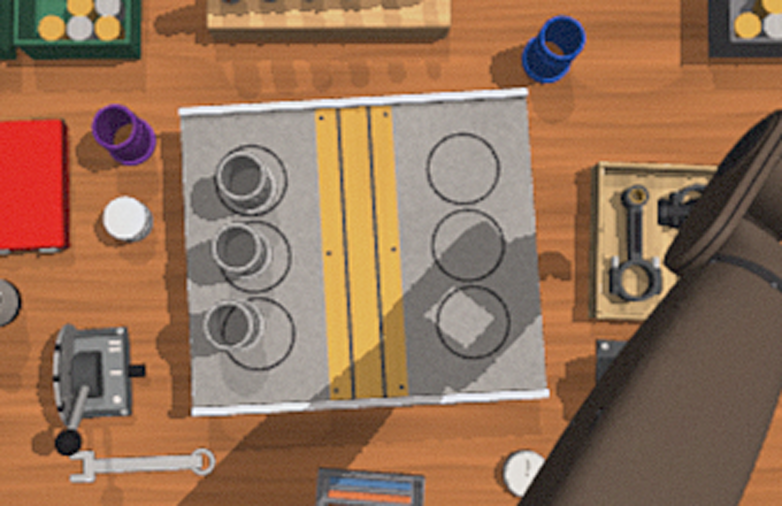

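Both rods are in the tray, at about (635,245) and (680,215, partly hidden by the arm), and the outfeed rings are clear. Next is the switch.

```bash
python3 -m handwheel '[-0.044,0.238,0.01,0,0,0, -0.044,0.238,0.01,0,0,0, -0.044,0.238,0,0,0,0, -0.044,0.238,0,0,0,0, -0.044,0.238,0,0,0,0]' 0; python3 -m handwheel '[-0.044,0.238,0,0,0,0, -0.044,0.238,0,0,0,0, -0.044,0.238,0,0,0,0, -0.044,0.238,0,0,0,0, -0.044,0.238,0,0,0,0]';  python3 -m handwheel '[-0.044,0.238,0,0,0,0, -0.044,0.238,0,0,0,0, -0.148,0.167,0,0,0,0, -0.148,0.167,0,0,0,0, -0.148,0.167,0,0,0,0]'; python3 -m handwheel '[-0.148,0.167,0,0,0,0, -0.148,0.167,0,0,0,0, -0.148,0.167,0,0,0,0, -0.148,0.167,0,0,0,0, -0.148,0.167,0,0,0,0]';  python3 -m handwheel '[-0.148,0.167,0,0,0,0, 0,0,0,0,0,0, 0,0,0,0,0,0]'
```

```text
time: 9.9
eef_pos: [0.5431, -0.1478, 0.2041]
tcp_rot: [1.0, -0.009, -0.001, -0.001]
contact_force: [-0.2, 0.5, 0.6]
opening: -0.002
finger_force: 0.0
time: 10.32
eef_pos: [0.51, 0.0306, 0.2043]
tcp_rot: [1.0, -0.009, -0.001, -0.0]
contact_force: [1.1, -0.1, 0.6]
opening: 0.002
finger_force: 0.0
time: 10.73
eef_pos: [0.4298, 0.1766, 0.2041]
tcp_rot: [1.0, -0.009, -0.001, 0.0]
contact_force: [-0.8, 0.7, 0.6]
opening: -0.002
finger_force: 0.0
time: 11.15
eef_pos: [0.3187, 0.3013, 0.2044]
tcp_rot: [1.0, -0.009, -0.001, 0.0]
contact_force: [-1.0, -0.2, 0.6]
opening: 0.005
finger_force: 0.0
time: 11.4
eef_pos: [0.2967, 0.3263, 0.2044]
tcp_rot: [1.0, -0.007, -0.001, 0.001]
contact_force: [-0.0, -0.1, -0.4]
opening: 0.004
finger_force: 0.0
```

```bash
python3 -m handwheel '[0,0.02,-0.2,0,0,0, 0,0.013,-0.19,0,0,0, 0,0,0,0,0,0, 0,0,0,0,0,0, 0.1,0,0,0,0,0]'; python3 -m handwheel '[0.1,0.009,0,0,0,0, 0.1,0.009,0,0,0,0, 0.1,0.009,0,0,0,0, 0.1,0.009,0,0,0,0, 0.1,0.009,0,0,0,0]';  python3 -m handwheel '[0.1,0.009,0,0,0,0, 0.1,0.009,0,0,0,0, 0.1,0.009,0,0,0,0, 0.1,0,0,0,0,0, 0.05,0,0,0,0,0]'; python3 -m handwheel '[0,0,0,0,0,0, 0,0,0,0,0,0, -0.15,0,0,0,0,0, -0.1,0,0.2,0,0,0, 0,0,0.2,0,0,0]'; python3 look.py t2
```

```text
time: 11.82
eef_pos: [0.3127, 0.3301, 0.1471]
tcp_rot: [1.0, -0.009, -0.001, 0.0]
contact_force: [0.8, 0.0, -0.7]
opening: 0.001
finger_force: 0.0
time: 12.23
eef_pos: [0.3902, 0.3374, 0.1493]
tcp_rot: [1.0, -0.009, 0.001, -0.0]
contact_force: [-10.2, -1.9, 6.7]
opening: 0.003
finger_force: 0.0
time: 12.65
eef_pos: [0.457, 0.3412, 0.1486]
tcp_rot: [1.0, -0.01, -0.001, -0.001]
contact_force: [-10.0, 1.6, 1.3]
opening: -0.003
finger_force: 4.4
time: 13.07
eef_pos: [0.4149, 0.3404, 0.2053]
tcp_rot: [1.0, -0.008, -0.003, 0.002]
contact_force: [0.2, 0.1, -0.2]
opening: -0.003
finger_force: 0.0
liner [0.4724 0.1531] r 10.978010177612305 deck [-0.078   0.1462]
liner [0.5553 0.1454] r 10.937405586242676 deck [0.0044 0.1338]
liner [0.6323 0.1404] r 10.993094444274902 deck [0.0809 0.1245]
ball 147.0 217.5 5.4084272384643555 [0.4797 0.3395 0.149 ] [0.4809 0.3347 0.1655]
ball 104.18181610107422 209.97727966308594 8.064443588256836 [0.4984 0.449  0.149 ] [0.501  0.4513 0.1445]
```

View pics/t2.png

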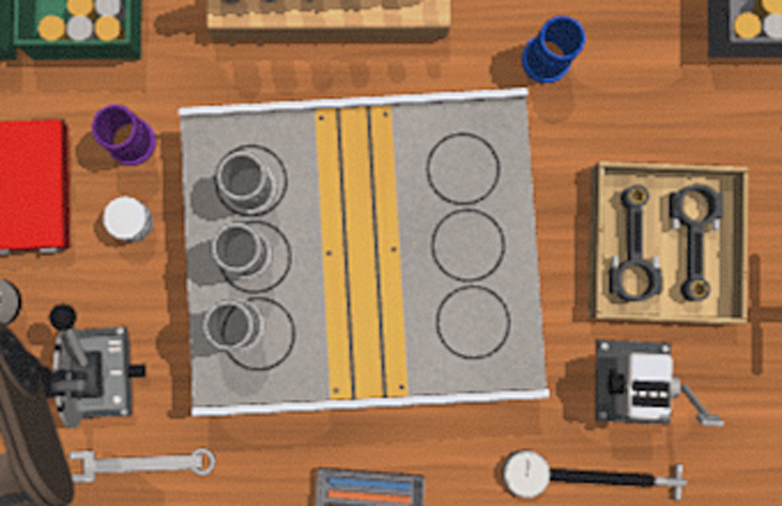

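The switch ball is now at (63,317), i.e. x = 0.480, in the full notch. Both rods lie in the tray, and the three liners haven't moved. Now liner 1.

```bash
python3 -m handwheel '[0.064,-0.208,0,0,0,0, 0.064,-0.208,0,0,0,0, 0.064,-0.208,0,0,0,0, 0.064,-0.208,0,0,0,0, 0.064,-0.208,0,0,0,0]' 1 25; python3 -m handwheel '[0.064,-0.208,0,0,0,0, 0,0,0,0,0,0, 0,0,0,0,0,0, 0,0,0,0,0,0]'; python3 look.py
```

```text
time: 13.53
eef_pos: [0.4671, 0.184, 0.208]
tcp_rot: [1.0, -0.008, 0.002, 0.0]
contact_force: [0.9, -0.0, -0.4]
opening: 0.708
finger_force: 0.0
time: 13.87
eef_pos: [0.4762, 0.1544, 0.2075]
tcp_rot: [1.0, -0.009, 0.001, -0.0]
contact_force: [0.4, -1.0, -0.4]
opening: 1.001
finger_force: 0.0
liner [0.6322 0.1404] r 10.997709274291992 deck [0.0808 0.1246]
ball 147.0 217.5 5.4084272384643555 [0.4797 0.3395 0.149 ] [0.4809 0.3353 0.1636]
ball 103.60526275634766 210.1842041015625 7.710669994354248 [0.4979 0.4505 0.149 ] [0.4982 0.4487 0.1573]
```

Correct x by -3.5 mm, descend, then close gently.

```bash
python3 -m handwheel '[-0.024,-0.008,-0.15,0,0,0, 0,0,-0.15,0,0,0, 0,0,-0.11,0,0,0, 0,0,0,0,0,0, 0,0,0,0,0,0]' 1 25; python3 -m handwheel '[0,0,0,0,0,0, 0,0,0,0,0,0, 0,0,0,0,0,0, 0,0,0,0,0,0, 0,0,0,0,0,0]' 0 25;python3 -m handwheel '[0,0,0,0,0,0, 0,0,0,0,0,0, 0,0,0,0,0,0]'
```

```text
time: 14.33
eef_pos: [0.4715, 0.1541, 0.1447]
tcp_rot: [1.0, -0.008, -0.001, 0.0]
contact_force: [-0.1, -0.4, 1.1]
opening: 0.998
finger_force: 0.0
time: 14.75
eef_pos: [0.4735, 0.1536, 0.1471]
tcp_rot: [1.0, -0.009, 0.002, -0.001]
contact_force: [-0.9, 3.0, 6.1]
opening: 0.613
finger_force: 27.6
time: 15.0
eef_pos: [0.4735, 0.1536, 0.1471]
tcp_rot: [1.0, -0.009, 0.001, -0.001]
contact_force: [-1.1, 2.5, 6.0]
opening: 0.621
finger_force: 27.6
```

```bash
python3 -m handwheel '[0,-0.05,0,0,0,0, 0,-0.09,0,0,0,0, 0,-0.09,0,0,0,0, 0.005,-0.09,0,0,0,0, 0.005,-0.09,0,0,0,0]'; python3 -m handwheel '[0,-0.09,0,0,0,0, 0,-0.09,0,0,0,0, 0,-0.09,0,0,0,0, 0,-0.09,0,0,0,0, 0,-0.09,0,0,0,0]'
```

```text
time: 15.42
eef_pos: [0.4752, 0.0924, 0.1472]
tcp_rot: [1.0, -0.009, 0.002, -0.002]
contact_force: [0.6, 5.3, 5.6]
opening: 0.618
finger_force: 27.8
time: 15.83
eef_pos: [0.4752, 0.0246, 0.1471]
tcp_rot: [1.0, -0.009, 0.002, -0.002]
contact_force: [0.3, 5.7, 6.5]
opening: 0.616
finger_force: 17.8
```

```bash
python3 -m handwheel '[0,-0.05,0,0,0,0, 0,-0.05,0,0,0,0, 0,-0.05,0,0,0,0, 0,-0.08,0,0,0,0, 0,-0.08,0,0,0,0]'; python3 -m handwheel '[0,-0.09,0,0,0,0, 0,-0.09,0,0,0,0, 0,-0.09,0,0,0,0, 0,-0.09,0,0,0,0, 0,-0.09,0,0,0,0]'; python3 -m handwheel '[0,-0.09,0,0,0,0, 0,-0.05,0,0,0,0, 0,0,0,0,0,0, 0,0,0,0,0,0, 0,0,0,0,0,0]'
```

```text
time: 16.25
eef_pos: [0.4751, -0.0216, 0.1472]
tcp_rot: [1.0, -0.009, 0.002, -0.002]
contact_force: [0.6, 6.6, 6.9]
opening: 0.613
finger_force: 26.0
time: 16.67
eef_pos: [0.475, -0.0893, 0.1471]
tcp_rot: [1.0, -0.009, 0.001, -0.002]
contact_force: [-0.4, 7.0, 8.5]
opening: 0.613
finger_force: 26.0
time: 17.08
eef_pos: [0.475, -0.1118, 0.147]
tcp_rot: [1.0, -0.009, 0.001, 0.001]
contact_force: [-0.2, 0.8, 4.6]
opening: 0.62
finger_force: 26.1
```

```bash
python3 -m handwheel '[0,-0.03,0,0,0,0, 0,-0.02,0,0,0,0, 0,0,0,0,0,0, 0,0,0,0,0,0]'; python3 -m handwheel '[0,0,0,0,0,0, 0,0,0,0,0,0, 0,0,0,0,0,0, 0,0,0,0,0,0, 0,0,0,0,0,0]' 1; python3 -m handwheel '[0,0,0.1,0,0,0, 0,0,0.15,0,0,0, 0,0,0.15,0,0,0, 0.06,0.196,0,0,0,0, 0.06,0.196,0,0,0,0]'; python3 -m handwheel '[0.06,0.196,0,0,0,0, 0.06,0.196,0,0,0,0, 0.06,0.196,0,0,0,0, 0.06,0.196,0,0,0,0, 0.06,0.196,0,0,0,0]';python3 -m handwheel '[0.06,0.196,0,0,0,0, 0.06,0.196,0,0,0,0, 0,0,0,0,0,0, 0,0,0,0,0,0]'; python3 look.py
```

```text
time: 17.42
eef_pos: [0.475, -0.1179, 0.1471]
tcp_rot: [1.0, -0.009, 0.001, -0.001]
contact_force: [-0.3, 4.1, 8.1]
opening: 0.617
finger_force: 26.5
time: 17.83
eef_pos: [0.4737, -0.1184, 0.1449]
tcp_rot: [1.0, -0.009, -0.0, -0.0]
contact_force: [0.5, 0.2, -0.7]
opening: 1.001
finger_force: 0.0
time: 18.25
eef_pos: [0.4931, -0.0604, 0.2075]
tcp_rot: [1.0, -0.011, 0.002, 0.001]
contact_force: [-0.0, -0.3, -0.7]
opening: 1.004
finger_force: 0.0
time: 18.67
eef_pos: [0.5371, 0.0888, 0.2051]
tcp_rot: [1.0, -0.009, -0.0, 0.0]
contact_force: [-0.0, -0.0, 0.1]
opening: 0.998
finger_force: 0.0
time: 19.0
eef_pos: [0.5549, 0.1474, 0.2048]
tcp_rot: [1.0, -0.007, -0.0, 0.0]
contact_force: [-0.2, 0.7, -0.2]
opening: 1.003
finger_force: 0.0
liner [ 0.4742 -0.1167] r 11.14749813079834 deck [-0.0914 -0.1232]
ball 146.9545440673828 217.59091186523438 5.509299278259277 [0.4795 0.3396 0.149 ] [0.4809 0.3384 0.1615]
ball 104.33333587646484 210.0 8.232824325561523 [0.4984 0.4486 0.149 ] [0.4984 0.4504 0.1467]
```

```bash
cat > side.py <<'E'
from h import *
K,im,d=cam('side'); P=pts(K,d)
m=((P[...,0]>.36)&(P[...,0]<.74)&(P[...,1]>-.2)&(P[...,1]<.24)&(P[...,2]>.1)&(P[...,2]<.168)).astype(np.uint8)
n,l,s,c=cv2.connectedComponentsWithStats(m)
for i in range(1,n):
    if s[i,4]>150:
        Q=P[l==i]; print(s[i],'x',np.percentile(Q[:,0],[3,97]).mean().round(4),'ymax',np.percentile(Q[:,1],97).round(4), 'z',np.percentile(Q[:,2],[2,98]).round(3))
E
python3 side.py
```

```text
[290 155  20  24 377] x 0.4694 ymax -0.0863 z [0.102 0.166]
[214 200  23  29 489] x 0.6271 ymax 0.1715 z [0.102 0.166]
[245 204  23  29 496] x 0.5502 ymax 0.1766 z [0.103 0.166]
```

```bash
python3 -m handwheel '[0.004,-0.015,-0.15,0,0,0, 0,0,-0.15,0,0,0, 0,0,-0.09,0,0,0, 0,0,0,0,0,0, 0,0,0,0,0,0]' 1 25; python3 -m handwheel '[0,0,0,0,0,0, 0,0,0,0,0,0, 0,0,0,0,0,0, 0,0,0,0,0,0, 0,0,0,0,0,0]' 0 25;python3 -m handwheel '[0,0,0,0,0,0, 0,0,0,0,0,0, 0.006,-0.05,0,0,0,0, 0.006,-0.09,0,0,0,0, 0.006,-0.09,0,0,0,0]'
```

```text
time: 19.52
eef_pos: [0.5549, 0.1431, 0.1461]
tcp_rot: [1.0, -0.009, -0.001, 0.0]
contact_force: [-0.3, 0.2, 0.5]
opening: 1.0
finger_force: 0.0
time: 19.93
eef_pos: [0.5568, 0.1446, 0.1489]
tcp_rot: [1.0, -0.009, 0.002, -0.001]
contact_force: [-0.4, 2.7, 6.9]
opening: 0.637
finger_force: 26.3
time: 20.35
eef_pos: [0.5595, 0.1113, 0.1491]
tcp_rot: [1.0, -0.008, 0.002, -0.002]
contact_force: [-0.2, 6.1, 6.1]
opening: 0.636
finger_force: 26.6
```

```bash
python3 -m handwheel '[0.003,-0.09,0,0,0,0, 0.003,-0.09,0,0,0,0, 0.003,-0.09,0,0,0,0, 0.003,-0.09,0,0,0,0, 0.003,-0.09,0,0,0,0]'; python3 -m handwheel '[0.003,-0.09,0,0,0,0, 0.003,-0.09,0,0,0,0, 0.003,-0.09,0,0,0,0, 0.003,-0.09,0,0,0,0, 0.003,-0.09,0,0,0,0]'; python3 -m handwheel '[0.003,-0.09,0,0,0,0, 0.003,-0.09,0,0,0,0, 0.003,-0.09,0,0,0,0, 0.003,-0.09,0,0,0,0, 0.003,-0.09,0,0,0,0]'; python3 -m handwheel '[0,-0.09,0,0,0,0, 0,-0.057,0,0,0,0, 0,0,0,0,0,0, 0,0,0,0,0,0, 0,0,0,0,0,0]'
```

```text
time: 20.77
eef_pos: [0.5618, 0.0431, 0.1491]
tcp_rot: [1.0, -0.009, 0.002, -0.002]
contact_force: [-0.0, 7.0, 4.9]
opening: 0.634
finger_force: 26.6
time: 21.18
eef_pos: [0.564, -0.0244, 0.149]
tcp_rot: [1.0, -0.009, 0.002, -0.002]
contact_force: [-0.8, 7.7, 5.4]
opening: 0.637
finger_force: 26.7
time: 21.6
eef_pos: [0.5661, -0.0919, 0.149]
tcp_rot: [1.0, -0.009, 0.001, -0.002]
contact_force: [0.1, 8.0, 8.6]
opening: 0.634
finger_force: 26.7
time: 22.02
eef_pos: [0.5662, -0.1158, 0.1488]
tcp_rot: [1.0, -0.009, 0.002, 0.001]
contact_force: [-1.1, 1.6, 6.2]
opening: 0.634
finger_force: 26.4
```

```bash
python3 -m handwheel '[0,0,0,0,0,0, 0,0,0,0,0,0, 0,0,0,0,0,0, 0,0,0,0,0,0, 0,0,0.1,0,0,0]' 1; python3 -m handwheel '[0,0,0.15,0,0,0, 0,0,0.13,0,0,0, 0.055,0.2135,0,0,0,0, 0.055,0.2135,0,0,0,0, 0.055,0.2135,0,0,0,0]'; python3 -m handwheel '[0.055,0.2135,0,0,0,0, 0.055,0.2135,0,0,0,0, 0.055,0.2135,0,0,0,0, 0.055,0.2135,0,0,0,0, 0.055,0.2135,0,0,0,0]';python3 -m handwheel '[0,0,0,0,0,0, 0,0,0,0,0,0]'; python3 look.py; python3 side.py
```

```text
time: 22.43
eef_pos: [0.5626, -0.1142, 0.1581]
tcp_rot: [1.0, -0.009, -0.004, -0.001]
contact_force: [-0.2, -0.2, -1.0]
opening: 0.999
finger_force: 0.0
time: 22.85
eef_pos: [0.59, -0.0185, 0.2043]
tcp_rot: [1.0, -0.01, 0.0, 0.0]
contact_force: [0.7, -0.1, -0.8]
opening: 1.001
finger_force: 0.0
time: 23.27
eef_pos: [0.6309, 0.1427, 0.2033]
tcp_rot: [1.0, -0.009, -0.0, 0.0]
contact_force: [0.7, -0.6, 0.8]
opening: 1.001
finger_force: 0.0
time: 23.43
eef_pos: [0.6307, 0.1427, 0.2031]
tcp_rot: [1.0, -0.007, -0.001, 0.0]
contact_force: [-0.3, -0.1, -0.6]
opening: 1.0
finger_force: 0.0
liner [ 0.4742 -0.1167] r 11.14749813079834 deck [-0.0914 -0.1232]
liner [ 0.5648 -0.1147] r 11.137701988220215 deck [-0.0008 -0.1263]
ball 147.0 217.5 5.4084272384643555 [0.4797 0.3395 0.149 ] [0.4809 0.3356 0.1625]
ball 104.22222137451172 210.0 7.9544453620910645 [0.4984 0.4489 0.149 ] [0.4985 0.452  0.1427]
[259 153  19  24 370] x 0.5604 ymax -0.0842 z [0.102 0.167]
[290 156  19  23 377] x 0.4695 ymax -0.0866 z [0.101 0.167]
[214 199  23  30 491] x 0.6273 ymax 0.1716 z [0.102 0.167]
```

```bash
python3 -m handwheel '[0.01,-0.012,-0.15,0,0,0, 0,0,-0.15,0,0,0, 0,0,-0.08,0,0,0, 0,0,0,0,0,0, 0,0,0,0,0,0]' 1 25; python3 -m handwheel '[0,0,0,0,0,0, 0,0,0,0,0,0, 0,0,0,0,0,0, 0,0,0,0,0,0, 0,0,0,0,0,0]' 0 25;python3 -m handwheel '[0,0,0,0,0,0, 0,0,0,0,0,0, 0.006,-0.05,0,0,0,0, 0.006,-0.09,0,0,0,0, 0.006,-0.09,0,0,0,0]'
```

```text
time: 23.95
eef_pos: [0.632, 0.1383, 0.1461]
tcp_rot: [1.0, -0.009, -0.001, 0.0]
contact_force: [0.1, -0.0, -0.7]
opening: 0.996
finger_force: 0.0
time: 24.37
eef_pos: [0.6337, 0.14, 0.1491]
tcp_rot: [1.0, -0.009, 0.002, -0.001]
contact_force: [0.2, 2.7, 5.1]
opening: 0.614
finger_force: 28.8
time: 24.78
eef_pos: [0.6362, 0.1071, 0.1492]
tcp_rot: [1.0, -0.008, 0.002, -0.002]
contact_force: [-0.8, 6.8, 6.4]
opening: 0.613
finger_force: 29.0
```

```bash
python3 -m handwheel '[0.009,-0.09,0,0,0,0, 0.009,-0.09,0,0,0,0, 0.009,-0.09,0,0,0,0, 0.009,-0.09,0,0,0,0, 0.009,-0.09,0,0,0,0]'; python3 -m handwheel '[0.009,-0.09,0,0,0,0, 0.009,-0.09,0,0,0,0, 0.009,-0.09,0,0,0,0, 0.009,-0.09,0,0,0,0, 0.009,-0.09,0,0,0,0]'; python3 -m handwheel '[0.009,-0.09,0,0,0,0, 0.009,-0.09,0,0,0,0, 0.009,-0.09,0,0,0,0, 0.009,-0.09,0,0,0,0, 0.009,-0.09,0,0,0,0]'; python3 -m handwheel '[0,-0.05,0,0,0,0, 0,-0.03,0,0,0,0, 0,0,0,0,0,0, 0,0,0,0,0,0, 0,0,0,0,0,0]'
```

```text
time: 25.2
eef_pos: [0.6429, 0.039, 0.1491]
tcp_rot: [1.0, -0.009, 0.001, -0.002]
contact_force: [-0.7, 7.2, 8.2]
opening: 0.616
finger_force: 29.1
time: 25.62
eef_pos: [0.6496, -0.0285, 0.1492]
tcp_rot: [1.0, -0.009, 0.001, -0.002]
contact_force: [-0.8, 7.1, 7.0]
opening: 0.617
finger_force: 29.2
time: 26.03
eef_pos: [0.6563, -0.0959, 0.1492]
tcp_rot: [1.0, -0.009, 0.001, -0.002]
contact_force: [0.5, 7.7, 7.8]
opening: 0.613
finger_force: 29.2
time: 26.45
eef_pos: [0.6565, -0.1091, 0.1491]
tcp_rot: [1.0, -0.009, 0.001, -0.0]
contact_force: [0.0, 3.1, 6.4]
opening: 0.616
finger_force: 28.8
```

```bash
python3 -m handwheel '[0,0,0,0,0,0, 0,0,0,0,0,0, 0,0,0,0,0,0, 0,0,0,0,0,0, 0,0,0.1,0,0,0]' 1; python3 -m handwheel '[0,0,0.15,0,0,0, 0,0,0.15,0,0,0, -0.065,0.2315,0,0,0,0, -0.065,0.2315,0,0,0,0, -0.065,0.2315,0,0,0,0]'; python3 -m handwheel '[-0.065,0.2315,0,0,0,0, -0.065,0.2315,0,0,0,0, -0.065,0.2315,0,0,0,0, -0.065,0.2315,0,0,0,0, -0.065,0.2315,0,0,0,0]' 0; python3 -m handwheel '[-0.065,0.2315,0,0,0,0, -0.065,0.2315,0,0,0,0, -0.065,0.2315,0,0,0,0, -0.065,0.2315,0,0,0,0, -0.065,0.2315,0,0,0,0]'; python3 -m handwheel '[0,0,0,0,0,0, 0,0,0,0,0,0]'; python3 look.py; python3 side.py
```

```text
time: 26.87
eef_pos: [0.6529, -0.1092, 0.1577]
tcp_rot: [1.0, -0.009, -0.004, -0.001]
contact_force: [-1.0, 0.2, -2.0]
opening: 0.998
finger_force: 0.0
time: 27.28
eef_pos: [0.6264, -0.0052, 0.2088]
tcp_rot: [1.0, -0.01, 0.001, 0.0]
contact_force: [0.1, 1.1, -0.2]
opening: 0.996
finger_force: 0.0
time: 27.7
eef_pos: [0.577, 0.1696, 0.2082]
tcp_rot: [1.0, -0.009, 0.001, 0.0]
contact_force: [-0.2, 0.2, -0.1]
opening: 0.301
finger_force: 0.0
time: 28.12
eef_pos: [0.5282, 0.3434, 0.2082]
tcp_rot: [1.0, -0.009, 0.001, -0.0]
contact_force: [0.6, -0.7, -0.3]
opening: 0.005
finger_force: 0.0
time: 28.28
eef_pos: [0.5281, 0.3433, 0.2078]
tcp_rot: [1.0, -0.007, 0.0, 0.0]
contact_force: [0.1, -0.3, -0.5]
opening: 0.002
finger_force: 0.0
liner [ 0.4742 -0.1167] r 11.14749813079834 deck [-0.0914 -0.1232]
liner [ 0.5648 -0.1148] r 11.07229995727539 deck [-0.0008 -0.1265]
liner [ 0.6547 -0.1084] r 11.116645812988281 deck [ 0.0893 -0.1251]
ball 147.5 217.5 5.147915363311768 [0.4797 0.3383 0.149 ] [0.4809 0.3358 0.162 ]
ball 104.0 213.5 6.500100135803223 [0.4895 0.4492 0.149 ] [0.491  0.4552 0.1339]
[290 155  20  24 357] x 0.4691 ymax -0.0867 z [0.101 0.166]
```

All three liners are within about 3 mm of their ring centres. Next: switch to off.

```bash
python3 -m handwheel '[0,-0.01,-0.2,0,0,0, 0,0,-0.21,0,0,0, 0,0,0,0,0,0, 0,0,0,0,0,0, -0.1,0,0,0,0,0]'; python3 -m handwheel '[-0.1,-0.009,0,0,0,0, -0.1,-0.009,0,0,0,0, -0.1,-0.009,0,0,0,0, -0.1,-0.009,0,0,0,0, -0.1,-0.009,0,0,0,0]';  python3 -m handwheel '[-0.1,-0.009,0,0,0,0, -0.1,-0.009,0,0,0,0, -0.1,0,0,0,0,0, -0.1,0,0,0,0,0, -0.07,0,0,0,0,0]'; python3 -m handwheel '[0,0,0,0,0,0, 0,0,0,0,0,0, 0.15,0,0,0,0,0, 0.1,0,0.2,0,0,0, 0,0,0.2,0,0,0]'; python3 look.py
```

```text
time: 28.8
eef_pos: [0.5168, 0.3393, 0.1472]
tcp_rot: [1.0, -0.01, 0.002, -0.001]
contact_force: [-0.3, -1.0, 0.6]
opening: 0.005
finger_force: 0.0
time: 29.22
eef_pos: [0.4409, 0.3337, 0.1497]
tcp_rot: [1.0, -0.01, 0.003, -0.002]
contact_force: [-0.5, 0.9, -0.8]
opening: -0.001
finger_force: 0.0
time: 29.63
eef_pos: [0.3695, 0.331, 0.1483]
tcp_rot: [1.0, -0.009, 0.003, -0.001]
contact_force: [7.7, -0.1, -0.4]
opening: 0.002
finger_force: 3.5
time: 30.05
eef_pos: [0.407, 0.3299, 0.2044]
tcp_rot: [1.0, -0.01, -0.002, 0.001]
contact_force: [0.3, 1.1, 1.1]
opening: 0.001
finger_force: 0.0
liner [ 0.4742 -0.1167] r 11.14749813079834 deck [-0.0914 -0.1232]
liner [ 0.5648 -0.1146] r 11.157320976257324 deck [-0.0008 -0.1263]
liner [ 0.6547 -0.1084] r 11.116645812988281 deck [ 0.0893 -0.1251]
ball 103.79869842529297 209.55844116210938 8.032611846923828 [0.4995 0.45   0.149 ] [0.5008 0.4503 0.1535]
```

```bash
python3 -m handwheel '[0.062,-0.22,0.1,0,0,0, 0.062,-0.22,0.05,0,0,0, 0.062,-0.22,0,0,0,0, 0.062,-0.22,0,0,0,0, 0.062,-0.22,0,0,0,0]'; python3 -m handwheel '[0.062,-0.22,0,0,0,0, 0.062,-0.22,0,0,0,0, 0.062,-0.22,0,0,0,0, 0.062,-0.22,0,0,0,0, 0.062,-0.22,0,0,0,0]';  python3 look.py; python3 -m handwheel '[-0.103,-0.218,0,0,0,0, -0.103,-0.218,0,0,0,0, -0.103,-0.218,0,0,0,0, -0.103,-0.218,0,0,0,0, -0.103,-0.218,0,0,0,0]'; python3 -m handwheel '[-0.103,-0.218,0,0,0,0, -0.103,-0.218,0,0,0,0, -0.103,-0.218,0,0,0,0, -0.103,-0.218,0,0,0,0, -0.103,-0.218,0,0,0,0]'; python3 -m handwheel '[-0.103,-0.218,0,0,0,0, 0,0,0,0,0,0, 0,0,0,0,0,0]'
```

```text
time: 30.52
eef_pos: [0.4527, 0.1643, 0.2283]
tcp_rot: [1.0, -0.009, 0.0, -0.0]
contact_force: [0.5, -0.0, 0.2]
opening: 0.005
finger_force: 0.0
time: 30.93
eef_pos: [0.4991, -0.0011, 0.228]
tcp_rot: [1.0, -0.009, -0.0, -0.0]
contact_force: [0.9, 0.5, 0.5]
opening: -0.001
finger_force: 0.0
liner [ 0.4738 -0.1171] r 11.055317878723145 deck [-0.0918 -0.1236]
liner [ 0.5648 -0.1148] r 11.07229995727539 deck [-0.0008 -0.1265]
liner [ 0.6549 -0.1084] r 11.079059600830078 deck [ 0.0895 -0.1251]
ball 149.1666717529297 271.8333435058594 5.60267972946167 [0.3441 0.331  0.149 ] [0.348  0.3272 0.1639]
ball 104.2272720336914 210.46104431152344 7.786489486694336 [0.4972 0.4488 0.149 ] [0.4985 0.4517 0.1433]
time: 31.4
eef_pos: [0.4207, -0.1639, 0.228]
tcp_rot: [1.0, -0.009, 0.0, -0.0]
contact_force: [0.7, -0.7, -0.2]
opening: -0.003
finger_force: 0.0
time: 31.82
eef_pos: [0.3432, -0.3277, 0.2281]
tcp_rot: [1.0, -0.009, 0.0, -0.0]
contact_force: [1.6, -0.5, -1.0]
opening: -0.001
finger_force: 0.0
time: 32.07
eef_pos: [0.328, -0.3603, 0.2278]
tcp_rot: [1.0, -0.011, 0.0, -0.001]
contact_force: [0.3, 0.6, 0.0]
opening: 0.003
finger_force: 0.0
```

```bash
python3 -m handwheel '[0,0,-0.2,0,0,0, 0,0,-0.23,0,0,0, 0,0,0,0,0,0, 0.1,0,0,0,0,0, 0.1,0,0,0,0,0]'; python3 -m handwheel '[0.1,0,0,0,0,0, 0.1,0,0,0,0,0, 0.1,0,0,0,0,0, 0.1,0,0,0,0,0, 0,0,0,0,0,0]';python3 -m handwheel '[0.05,0,0,0,0,0, 0.04,0,0,0,0,0, 0,0,0,0,0,0, 0,0,0,0,0,0]'
```

```text
time: 32.48
eef_pos: [0.3592, -0.3576, 0.1636]
tcp_rot: [1.0, -0.009, -0.001, -0.001]
contact_force: [-2.2, -0.3, 1.8]
opening: -0.004
finger_force: 0.8
time: 32.9
eef_pos: [0.4207, -0.3579, 0.1642]
tcp_rot: [1.0, -0.007, -0.0, -0.0]
contact_force: [-2.6, 0.2, 3.5]
opening: -0.001
finger_force: 1.7
time: 33.23
eef_pos: [0.4291, -0.3581, 0.1634]
tcp_rot: [1.0, -0.008, -0.005, -0.002]
contact_force: [-12.9, 1.8, 4.7]
opening: 0.003
finger_force: 7.0
```

```bash
python3 -m handwheel '[0.02,0,0,0,0,0, 0,0,0,0,0,0]'; python3 -m handwheel '[-0.15,0,0,0,0,0, -0.2,0,0,0,0,0, -0.2,0,0,0,0,0, -0.2,0,0,0,0,0, 0,0,0,0,0,0]'; python3 -m handwheel '[0,0,0.2,0,0,0, 0,0,0.25,0,0,0, 0,-0.2,0.2,0,0,0, 0,-0.2,0,0,0,0, 0,-0.2,0,0,0,0]';python3 -m handwheel '[0,-0.25,0,0,0,0, 0,-0.25,0,0,0,0, 0,0,0,0,0,0, 0,0,0,0,0,0]'; python3 look.py t3
```

```text
time: 33.4
eef_pos: [0.4295, -0.3581, 0.1634]
tcp_rot: [1.0, -0.007, -0.009, -0.002]
contact_force: [-20.8, 1.6, 9.2]
opening: 0.004
finger_force: 11.5
time: 33.82
eef_pos: [0.32, -0.3584, 0.1633]
tcp_rot: [1.0, -0.01, -0.0, 0.0]
contact_force: [0.7, -0.2, 0.1]
opening: -0.001
finger_force: 0.0
time: 34.23
eef_pos: [0.3246, -0.4508, 0.265]
tcp_rot: [1.0, -0.008, 0.003, 0.004]
contact_force: [0.4, 0.1, -0.4]
opening: 0.001
finger_force: 0.0
time: 34.57
eef_pos: [0.3231, -0.5248, 0.2598]
tcp_rot: [1.0, -0.01, 0.001, -0.0]
contact_force: [-0.3, 0.5, 0.0]
opening: 0.006
finger_force: 0.0
liner [ 0.4742 -0.1167] r 11.14749813079834 deck [-0.0914 -0.1232]
liner [ 0.5648 -0.115 ] r 11.024988174438477 deck [-0.0008 -0.1267]
liner [ 0.6546 -0.1084] r 11.14218521118164 deck [ 0.0892 -0.1251]
ball 149.1666717529297 271.8333435058594 5.60267972946167 [0.3441 0.331  0.149 ] [0.3473 0.3289 0.158 ]
ball 104.109375 209.78125 7.860034465789795 [0.4989 0.4492 0.149 ] [0.501  0.4508 0.1458]
```

View pics/t3.png

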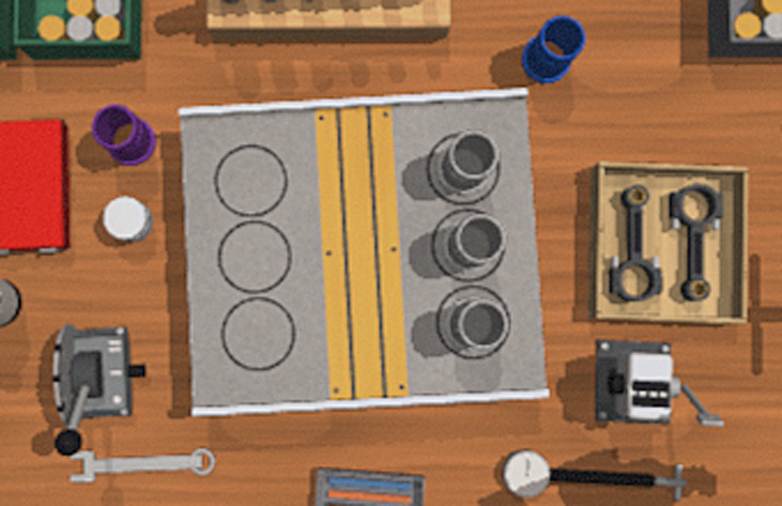

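The liners stand in the outfeed rings, at (472,157), (478,240) and (478,322). The rods are in the tray, the switch ball is at off (67,442), and the tally lever is back at rest (710,418).

```bash
python3 -c "
from plant import ctrl
print(ctrl.sign_off())"
```

```text
the job is handed in; nothing more can be done
None
```

The job is handed in, and the sign-off call returned no verdict: both rods are in the tray, all three liners stand within about 3 mm of their outfeed ring centres, the switch is back at off, and the tally lever was pushed to its stop and has sprung back.

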